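# Open the cam clamp, load the block and clamp it

## Robot

A 7-joint arm with a two-finger parallel gripper is mounted at the origin on a cart in front of the work surface, level with it; the furniture and walls round the work are solid. World frame = base frame: x ahead of the robot, y to its left, z up, the work surface at z = 0. Lengths are in m, angles in rad, forces in N, time in s.
With the tool pointing down it reaches from about 0.425 to 0.925 m from the base axis. Payload 6.8 kg.
Tool frame: the origin (TCP) lies on the centre line of the jaws, within the pads' length; the fingertips stand 25 mm ahead of it and the grasp point (between the pads) lies 6 mm ahead of it; z points along the fingers, y is the line along which they close (so a half turn about z gives the same grasp; the last joint's range is limited). The gripper opens to 85 mm and grips with 20 to 120 N. Pads are 22 mm wide; open, the fingers measure 114 mm over their backs; the gripper's body (76 mm by 85 mm) begins 54 mm behind the grasp point. The pads swing forward as they close: fully open they stand 13 mm farther back than shut.
Start: joints at [-1.258, 0.477, 0.022, 1.555, -0.011, 1.109, -0.083], TCP at [0.276, 0.616, 0.256] pointing down, gripper open.
Joint ranges: [-2.96, 2.96], [-0.34, 2.1], [-1.41, 1.46], [0.24, 2.44], [-1.37, 4.51], [0.17, 1.92], [-2.96, 2.96]. Speed limits (rad/s): [2.39, 2.39, 3.14, 3.14, 3.14, 3.14, 3.14].

## Interface

Orientations are given as a rotation vector (axis times angle).
In Python, from bench import telemetry, grab_frame, job gives the robot as it stands.
- The arm moves only by the tool apply_moves, never from a script. Its argument "rows" is a list of rows, each a list of 2 entries, a list of its own where there are three numbers: the shift along the tool's x, y, z each as a share of 250 mm, from -1 to 1, then the turn, a rotation vector about the tool's x, y, z each as a share of pi rad, from -1 to 1. A call has 1 to 10 rows; each row is the pose to reach, as a shift and turn from the pose commanded when the call began, along the tool's axes at that moment, turning the shorter way round; what a row does not reach only later rows make up. A row lasts 1/8 s, in which the tool goes at most 62.5 mm and 10.7 degrees, less where a joint would pass 70% of its speed; a pose out of reach is approached as far as the arm can. A call with a number of a shift or a turn outside -1 to 1 is refused whole. A call with a gripper value outside its range is refused whole. "jaw" is the gripper's target within -1 to 1 (fully open at 1, half-way at 0, shut at -1), set as the call begins (left out, the last holds). The fingers move at their own pace and stop on an object; "newtons" is the grip in N (left out, the last holds). Time passes only in rows, so rows that repeat a pose let the fingers close. It gives the time, the measured TCP pose, the force, the opening and the grip force at its end, in the units of the state.
- telemetry.get_obs(): the state, without advancing time (a new reading comes with each control period).
- grab_frame(name): name is "scene" or "top"; returns a dict with "frame" (400x640x3 uint8, red, green, blue), "vertical_fov" (degrees; the focal length in pixels is half the picture's height over the tangent of half this angle, whatever the lens; pixels are square), "cx", "cy" (the principal point, pixels), "origin" and "attitude" of the camera in the world. Camera axes: x right, y up, looking along -z (the intrinsics and any distortion apply to the point x, -y, -z); pixel columns grow to the right and rows downward; lengths in m; the calibration is good to about 2 mm. A picture is of the moment at which its call begins. There is no depth.
- job.hand_in(): hands the job in; it is judged then, once.
The state is a dict: "clock": time; "joints": joint angles; "qvel": joint speeds; "tau": joint torques, N m; "tcp_pos": TCP position; "orientation": TCP orientation; "contact_force": force on the tool from outside, world axes, zero at the start; "moment": the same for the moment, N m; "grip_width": finger opening in m; "gripper_force": force on a finger pad.
Only numpy, scipy, OpenCV 4.12 (cv2) and the standard library are available. Lean on these libraries where they do the work, as an engineer would, in place of code of your own. Each camera call takes 0.05 s, during which the arm holds its last target. There are 200 camera calls.

## Task

Load the wooden block that lies beside the long fence into the cam-clamp jig with pushes of the fingertips: first swing the cam lever all the way over to its other stop, so that the cam turns its low point to the sliding jaw, then push the jaw forward by its knob until it rests against the cam. Push the block along the fence into the opened jaw until its end meets the end stop, and swing the lever all the way back to its first stop so that the jaw clamps the block against the fence. The block must never be lifted off the board, and the other loose things stay where they are.

Things in the scene. Friction and masses are not known exactly. Their poses are not given: they have to be found in the camera images.
- jig: Fixed cam-clamp jig: plywood board lying on the table. Frame: origin on the table under the nest, z up, x = the way the jaw opens (roughly away from the robot), y = along the fence towards the end stop. In this frame (mm): board x -92 to 165, y -250 to 90, top z 18. The clamped block's origin is at x -30, y 0. Jaw guides at |y| 44 to 67, x 18 to 84, top z 36.
- fence (a point): Point on the inner face of the long wooden fence, at its top edge, in line with the jaw's centre (jig x -52.5, y 0, z 45 mm). The fence is 25 mm thick, runs along jig y from -250 to 85 mm, and its top is at z 45.
- end_stop (a point): Centre of the end stop's face at its top edge (jig x -27.5, y 60.5, z 45 mm). The wooden stop is 18 mm thick and spans jig x -52 to -3.
- cam (a joint): Eccentric cam with a lever, on a vertical pivot: rad, 0 to 3.14, limited by stops. 0: high point to the jaw (clamped), lever along jig +y. Grows clockwise seen from above: 1.57: lever along jig +x; 3.14: low point to the jaw (open), lever along jig -y. Stiff (about 2 N at 78 mm from the pivot), stays where left; starts between 0 and 0.6.
- cam_pivot (a point): Pivot axis of the cam, jig frame x 100, y 0 mm, at half the height of the lever bar (z 50.5). Cam: dark disc of radius 32 mm, top z 38. Dark steel lever bar: 16 mm wide, z 44 to 57, from the pivot out to the knob; fingers beside it, 75 to 80 mm from the pivot, tips at z 48, can push it sideways. Two brass stop pins, 9 mm thick, at jig x 87.5, y +47 and -47, top z 56.
- lever_knob (a point): Centre of the black upright knob (26 mm thick, z 57 to 93 mm) on the lever bar, 110 mm from the pivot; it moves with the cam.
- jaw (a joint): Sliding jaw (reddish wood): m along jig +x. At 0 the cam's high point touches its back and its facing is 42.5 mm from the fence; at 0.020 it touches the cam's low point and the facing is 62.5 mm from the fence. At other cam angles the cam stops it earlier. Friction about 2.5 N, no spring, stays where left; closing the cam drives it back. Starts between -0.004 and 0.
- jaw_knob (a point): Middle of the dark wooden upright knob on the jaw (20 to 25 mm thick, z 44 to 86 mm above the table, this point at z 64), at jig x = 28 mm + the jaw's value, y 0. Pushed from its -x side it moves the jaw forward.
- facing: Cork facing on the front of the jaw, 60 mm wide (jig y -30 to 30) with bevelled ends out to 41 mm, z 19 to 42 mm; origin at its centre, front face 3.5 mm before it. It gives up to 4 mm, about 3 N per mm, when the jaw closes on the block.
- blank: Loose planed wooden block, 45 x 120 x 25 mm, about 80 g; origin at the centre of its underside, y axis along its length. Starts flat on the board beside the fence, 145 to 185 mm from its clamped place towards jig -y, up to 0.12 rad out of line. Its -y end can be pushed with fingertips at z about 26 mm.
- sanding_block: Bystander: cork sanding block 37 x 87 x 24 mm on the jig's board, origin underneath.
- pencil: Bystander: flat pencil 14 x 164 x 8 mm on the table, left of the jig.
- combination_square: Bystander: combination square 98 x 230 x 21 mm on the left, beside the rip fence.
- wax_tin: Bystander: round green tin, 71 mm across, 36 mm high, behind the jig.
- bit_case: Bystander: green case 76 x 80 x 27 mm between the saw blade and the rip fence on the left.
- arbor_wrench: Bystander: flat wrench 48 x 231 x 6 mm on the table, between the jig and the square.

How it is judged:
On the way, in this order (a step that is already met when the one before it is completed fails the run):
1. the cam lever is swung over: low point towards the jaw (cam above 2.9 rad) (value of joint cam above 2.9 rad), for 0.2 s.
2. the jaw is pushed forward against the cam (jaw beyond 17 mm, cam still at its low point) (value of joint jaw above 0.017 m and value of joint cam above 2.8 rad), for 0.2 s.
3. the block is in the open jaw with its end at the end stop (within 7 mm), the cam still low (y of blank in the frame of jig between -0.007 and 0.004 m and x of blank in the frame of jig between -0.045 and -0.008 m and value of joint cam above 2.8 rad), for 0.2 s.
At the end, for the whole second after the job is handed in: The cam is back within 0.3 rad of its high point, the jaw facing presses the block with more than 3 N, and the block lies flat and at rest against the fence (within 4 mm, 0.05 rad) with its end within 7 mm of the end stop (value of joint cam below 0.3 rad and contact force between facing and blank above 3 N and x of blank in the frame of jig between -0.034 and -0.026 m and y of blank in the frame of jig between -0.007 and 0.004 m and z of blank in the frame of jig below 0.022 m and angle between the y axis of blank and the y axis of jig, either way round below 0.05 rad and linear speed of blank below 0.01 m/s and velocity of joint cam between -0.05 and 0.05 rad/s); the robot touches nothing.
It fails at once if the block is lifted more than 10 mm off the board (z of blank in the frame of jig above 0.028 m).
It fails at once if one of the other loose things is moved more than 30 mm (distance of any of sanding_block, pencil, combination_square, wax_tin, bit_case, arbor_wrench from where it was at the start of the episode above 0.03 m).
It also fails if it takes over 72 s, if anything falls off the work surface, if the arm or the gripper's body presses on something with over 40 N, if the wrist force passes 120 N, or if a joint passes its speed limit or range.

## Working session

There is one attempt and no reset: what is moved stays moved. The work goes in short steps, Python scripts to look and compute and a tool call to move; the robot and the scene stay as the last step left them, time stands still between calls to the robot, and variables do not carry over. Pictures are saved under pics/ and viewed, at most 10 in all, crops included, and the job is handed in when it is done.

Besides the shell and the picture viewer there is one more tool, called after "Emit:" as name(argument=value, ...), one argument or row to a line, values as JSON. apply_moves: Moves the arm, as the interface text tells. Its arguments: {"type":"object","properties":{"rows":{"type":"array"},"jaw":{"type":"number"},"newtons":{"type":"number"}},"required":["rows"]}

```bash
ls; mkdir -p pics; python3 - <<'E'
from bench import telemetry, grab_frame
import cv2
o=telemetry.get_obs(); print({k:(o[k]) for k in ('clock','tcp_pos','orientation','grip_width','contact_force')})
for n in('scene','top'):
    f=grab_frame(n); print(n,{k:v for k,v in f.items() if k!='frame'})
    cv2.imwrite(f'pics/{n}0.png',f['frame'][:,:,::-1])
E
```

```text
pics
{'clock': 0.0, 'tcp_pos': array([0.27550861, 0.6156282 , 0.25535312]), 'orientation': array([-6.56024869e-01, -3.07207541e+00,  2.75898150e-03]), 'grip_width': 0.08520411665570433, 'contact_force': array([ 0.49699959, -0.41298107, -0.40539533])}
scene {'vertical_fov': 43.08603017628783, 'cx': 319.6999488771432, 'cy': 207.7771275542597, 'origin': array([ 0.10141029, -0.71885435,  1.20468363]), 'attitude': array([ 0.63726449, -0.19696262, -0.56456696])}
top {'vertical_fov': 46.15447729233401, 'cx': 329.49680360088195, 'cy': 195.96541504349918, 'origin': array([0.48006899, 0.0298424 , 1.30328324]), 'attitude': array([ 0.06123134, -0.06430542, -1.56355042])}
```

View pics/scene0.png

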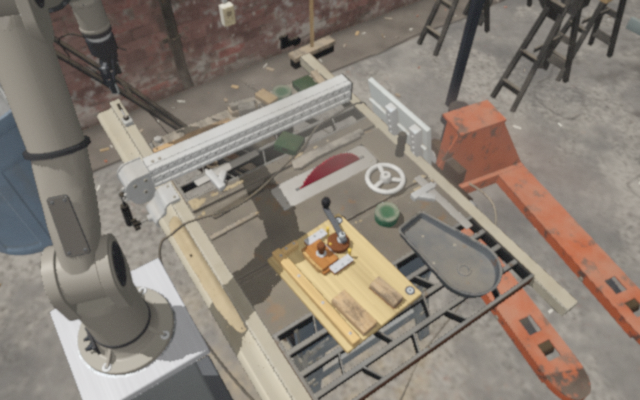

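View pics/top0.png

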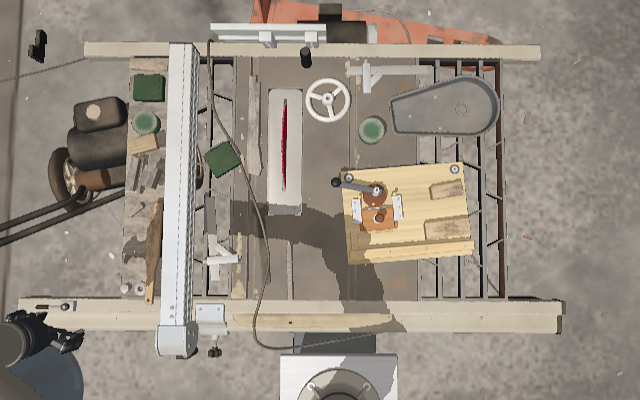

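The jig is right of centre in the top view, at about (340–475, 165–262). The lever points left (+y) with its knob at about (337,182). The block is at about (445,228) and the sanding block at about (447,190). Next I'll enlarge it.

```bash
python3 - <<'E'
import cv2
a=cv2.imread('pics/top0.png')[155:275,325:485]
cv2.imwrite('pics/topc.png',cv2.resize(a,None,fx=5,fy=5,interpolation=cv2.INTER_CUBIC))
E
```

```text
(no output)
```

View pics/topc.png

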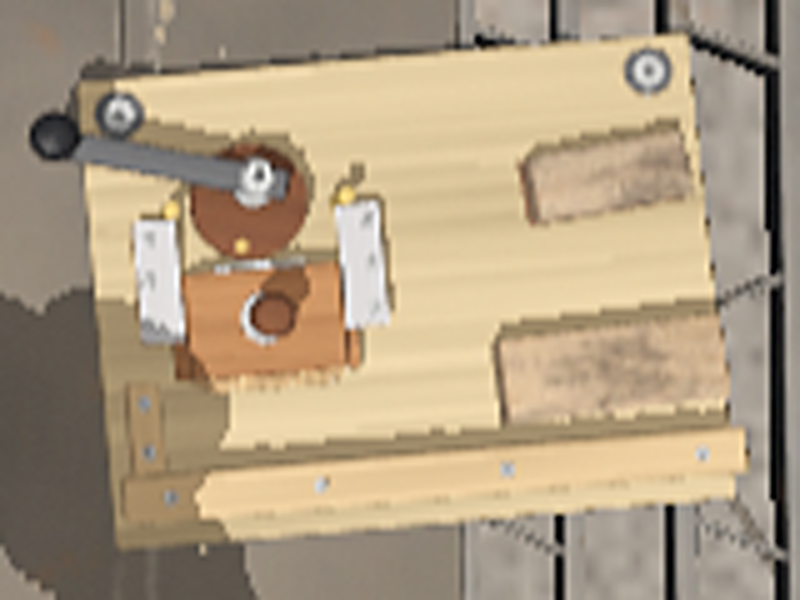

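The crop shows these features:

| Feature | Crop pixel |
|---|---|
| Pivot | (259,176) |
| Pins | (172,210), (346,193) |
| Board corners | (687,35), (82,82), (120,548) |
| Fence end, inner top | (745,428) |
| Lever knob | (55,136) |
| Jaw knob | (275,313) |
| Block's left end, top | (498,345)–(505,425) |

I'll fit the jig pose to these.

```bash
cat > h.py <<'E'
import numpy as np, cv2
from scipy.optimize import least_squares
from scipy.spatial.transform import Rotation as R
from bench import telemetry, grab_frame
CAM=dict(fov=46.15447729233401,cx=329.4968,cy=195.9654,o=np.array([0.48006899,0.0298424,1.30328324]),a=R.from_rotvec([0.06123134,-0.06430542,-1.56355042]))
F=200/np.tan(np.radians(CAM['fov']/2))
def proj(P):
    p=CAM['a'].inv().apply(np.atleast_2d(P)-CAM['o']); return np.c_[CAM['cx']+F*p[:,0]/-p[:,2],CAM['cy']+F*p[:,1]/p[:,2]]
def ray(uv,z):
    uv=np.atleast_2d(uv); d=CAM['a'].apply(np.c_[(uv[:,0]-CAM['cx'])/F,-(uv[:,1]-CAM['cy'])/F,-np.ones(len(uv))])
    return CAM['o']+d*((z-CAM['o'][2])/d[:,2])[:,None]
def crop(u,v): return np.c_[np.array(u),np.array(v)]/5+[325-.4,155-.4]
def j2w(p,J): return R.from_rotvec([0,0,J[2]]).apply(np.atleast_2d(p))+[J[0],J[1],0]
def w2j(p,J): return R.from_rotvec([0,0,-J[2]]).apply(np.atleast_2d(p)-[J[0],J[1],0])
E
python3 - <<'E'
from h import *
L=np.array([[165,-250,18],[165,90,18],[-92,90,18],[100,0,58],[87.5,47,56],[87.5,-47,56],[-52.5,-250,45]])/1e3
uv=crop([687,82,120,259,172,346,745],[35,82,548,176,210,193,428])
r=least_squares(lambda J:(proj(j2w(L,J))-uv).ravel(),[.5,-.2,0],loss='soft_l1')
J=r.x; print(J, np.degrees(J[2])); print((proj(j2w(L,J))-uv).round(2))
k=lambda u,v,z: (w2j(ray(crop([u],[v]),z),J)*1e3).round(1)
print('lever',k(55,136,.093),'jawknob',k(275,313,.086))
print('blk',k(498,345,.043),k(505,425,.043),k(725,318,.043),k(728,410,.043))
print('sand',[k(u,v,.042) for u,v in((525,155),(540,222),(680,125),(695,200))])
E
```

```text
[ 0.49633949 -0.10529295  0.08507687] 4.87454554340146
[[ 0.81 -0.43]
 [-0.75 -0.25]
 [-0.72  0.2 ]
 [-0.14  0.45]
 [ 0.03 -0.25]
 [ 0.34  0.39]
 [ 0.35 -0.14]]
lever [[127.3 107.   93. ]] jawknob [[27.1  0.5 86. ]]
blk [[   1.7 -122.1   43. ]] [[ -41.2 -121.7   43. ]] [[   6.5 -245.    43. ]] [[ -42.6 -241.6   43. ]]
sand [array([[ 102.6, -146.5,   42. ]]), array([[  65.8, -151.1,   42. ]]), array([[ 112.2, -231.7,   42. ]]), array([[  71.1, -235.7,   42. ]])]
```

```bash
cat >> h.py <<'E'
J=np.array([0.49634,-0.10529,0.08508])
def state():
    o=telemetry.get_obs(); p=np.array(o['tcp_pos']); Q=R.from_rotvec(o['orientation'])
    print('t',round(o['clock'],2),'tip jig mm',(w2j(p+Q.apply([0,0,.025]),J)*1e3).round(1)[0],'F',np.round(o['contact_force'],1),'grip',round(o['grip_width'],4))
    return p,Q
YJ=np.array([[0,1,0],[1,0,0],[0,0,-1.]])  # tool y = jig x, tool x = jig y, z down
def rows(pts):  # pts: tip in jig mm, final yaw aligned with jig
    p,Q=state(); G=R.from_rotvec([0,0,J[2]])*R.from_matrix(YJ)
    t=(Q.inv()*G).as_rotvec()/np.pi; print('turn share',t.round(3))
    W=j2w(np.array(pts)/1e3,J)+[0,0,.025]
    for a in (Q.inv().apply(W-p)/.25): print(a.round(3).tolist())
def arc(th,off,r=74,z=48):
    th=np.asarray(th,float); h=8+14.5*abs(np.cos(th))+11*abs(np.sin(th)); s=np.sign(off); d=s*h+off
    return np.c_[100+r*np.sin(th)+d*np.cos(th),r*np.cos(th)-d*np.sin(th),0*th+z]
E
python3 - <<'E'
from h import *
print(arc([.25],-14)); rows([[85,87,330],[85,87,150],[85,87,70]])
E
```

```text
[[80.74250567 81.29153737 48.        ]]
t 0.1 tip jig mm [-158.7  737.1  230.4] F [ 0.3 -0.6 -0.6] grip 0.0854
turn share [-0.     0.     0.339]
[-2.113, -1.803, -0.395]
[-2.113, -1.802, 0.325]
[-2.113, -1.801, 0.645]
```

Emit:
apply_moves(
  rows=[
    [[0,0,-0.4],[0,0,0]],
    [[0,0,-0.4],[0,0,0]],
    [[-0.25,-0.21,-0.4],[0,0,0.06]],
    [[-0.5,-0.42,-0.4],[0,0,0.11]],
    [[-0.75,-0.64,-0.4],[0,0,0.17]],
    [[-1,-0.85,-0.4],[0,0,0.23]],
    [[-1,-0.85,-0.4],[0,0,0.28]],
    [[-1,-0.85,-0.4],[0,0,0.339]],
    [[-1,-0.85,-0.4],[0,0,0.339]],
  ],
  jaw=-1,
)

```text
clock: 1.23
tcp_pos: [0.4176, 0.3187, 0.3563]
orientation: [-2.127, -2.312, 0.0]
contact_force: [-0.4, -0.3, -0.2]
grip_width: 0.0001
gripper_force: 0.0
```

```bash
python3 - <<'E'
from h import *
rows([[82,85,330],[82,85,150],[82,83,70],[80,82,48]])
E
```

```text
t 1.23 tip jig mm [-42.4 429.1 331.3] F [-0.4 -0.3 -0.2] grip 0.0001
turn share [-0.  0. -0.]
[-1.376, 0.5, 0.005]
[-1.376, 0.5, 0.725]
[-1.384, 0.5, 1.045]
[-1.388, 0.492, 1.133]
```

Now aligned. In the tool frame x = jig y, y = jig x, z is down.

Emit:
apply_moves(
  rows=[
    [[-0.25,0.1,0],[0,0,0]],
    [[-0.5,0.2,0],[0,0,0]],
    [[-0.75,0.35,0],[0,0,0]],
    [[-1,0.5,0],[0,0,0]],
    [[-1,0.5,0],[0,0,0]],
  ],
)

```text
clock: 1.85
tcp_pos: [0.5642, 0.0799, 0.3561]
orientation: [2.121, 2.316, -0.001]
contact_force: [-0.8, 1.4, 0.4]
grip_width: 0.0003
gripper_force: 0.0
```

Emit:
apply_moves(
  rows=[
    [[-0.2,0,0.1],[0,0,0]],
    [[-0.37,0,0.3],[0,0,0]],
    [[-0.38,0,0.55],[0,0,0]],
    [[-0.38,0,0.8],[0,0,0]],
    [[-0.38,0,0.98],[0,0,0]],
    [[-0.38,0,0.98],[0,0,0]],
  ],
)

```text
clock: 2.6
tcp_pos: [0.5684, -0.0112, 0.1077]
orientation: [-2.115, -2.315, 0.009]
contact_force: [0.5, -0.3, 0.5]
grip_width: 0.0001
gripper_force: 0.0
```

```bash
python3 - <<'E'
from h import *
rows([[80,82,48]])
f=grab_frame('top')['frame'][:,:,::-1][155:275,325:485]
g=grab_frame('scene')['frame'][:,:,::-1][180:300,260:420]
a=np.vstack([cv2.resize(x,None,fx=2.5*1,fy=2.5,interpolation=cv2.INTER_CUBIC) for x in(f,g)])
cv2.imwrite('pics/c1.png',a)
E
```

```text
t 2.6 tip jig mm [79.6 87.6 82.7] F [ 0.5 -0.3  0.5] grip 0.0001
turn share [-0.003 -0.     0.002]
[-0.023, 0.002, 0.139]
```

View pics/c1.png

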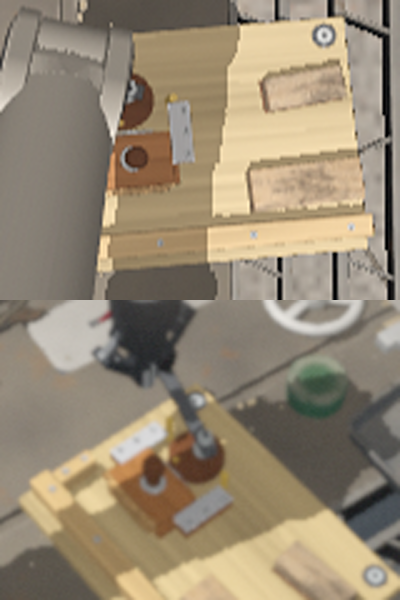

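The gripper is beside the lever on the robot's side, and nothing has moved. I'll descend and compute the arc.

Emit:
apply_moves(
  rows=[
    [[-0.02,0,0.07],[0,0,0]],
    [[-0.02,0,0.139],[0,0,0]],
    [[-0.02,0,0.139],[0,0,0]],
  ],
)

```text
clock: 3.08
tcp_pos: [0.5704, -0.018, 0.0754]
orientation: [-2.124, -2.313, 0.002]
contact_force: [-0.3, -0.2, -0.2]
grip_width: 0.0002
gripper_force: 0.0
```

```bash
python3 - <<'E'
from h import *
th=np.r_[np.linspace(.2,2.9,18),3.05,3.2]
rows(arc(th,-1))
E
```

```text
t 3.08 tip jig mm [81.2 80.7 50.4] F [-0.3 -0.2 -0.2] grip 0.0002
turn share [-0.001 -0.     0.   ]
[-0.012, 0.034, 0.009]
[-0.008, 0.08, 0.009]
[-0.012, 0.128, 0.009]
[-0.024, 0.176, 0.009]
[-0.044, 0.222, 0.009]
[-0.074, 0.266, 0.009]
[-0.111, 0.305, 0.009]
[-0.157, 0.337, 0.009]
[-0.208, 0.361, 0.009]
[-0.257, 0.375, 0.009]
[-0.297, 0.384, 0.009]
[-0.34, 0.387, 0.009]
[-0.385, 0.382, 0.009]
[-0.43, 0.371, 0.009]
[-0.474, 0.352, 0.009]
[-0.516, 0.324, 0.009]
[-0.554, 0.289, 0.009]
[-0.585, 0.246, 0.009]
[-0.608, 0.2, 0.009]
[-0.624, 0.154, 0.009]
```

Emit:
apply_moves(
  rows=[
    [[-0.012,0.034,0.01],[0,0,0]],
    [[-0.008,0.08,0.01],[0,0,0]],
    [[-0.012,0.128,0.01],[0,0,0]],
    [[-0.024,0.176,0.01],[0,0,0]],
    [[-0.044,0.222,0.01],[0,0,0]],
    [[-0.074,0.266,0.01],[0,0,0]],
    [[-0.111,0.305,0.01],[0,0,0]],
    [[-0.157,0.337,0.01],[0,0,0]],
    [[-0.208,0.361,0.01],[0,0,0]],
  ],
)

```text
clock: 4.2
tcp_pos: [0.6664, -0.0628, 0.074]
orientation: [-2.125, -2.314, -0.001]
contact_force: [-2.0, 1.5, -0.2]
grip_width: -0.0
gripper_force: 1.1
```

```bash
python3 - <<'E'
from h import *
rows(arc(np.r_[1.6,1.75,1.9,2.05,2.2,2.35,2.5,2.65,2.8,2.95],-1))
E
```

```text
t 4.2 tip jig mm [173.   27.9  49. ] F [-2.   1.5 -0.2] grip -0.0
turn share [ 0. -0.  0.]
[-0.039, 0.006, 0.004]
[-0.076, 0.015, 0.004]
[-0.116, 0.019, 0.004]
[-0.158, 0.018, 0.004]
[-0.2, 0.009, 0.004]
[-0.243, -0.005, 0.004]
[-0.284, -0.028, 0.004]
[-0.322, -0.057, 0.004]
[-0.355, -0.094, 0.004]
[-0.383, -0.136, 0.004]
```

Emit:
apply_moves(
  rows=[
    [[-0.039,0.006,0.004],[0,0,0]],
    [[-0.076,0.015,0.004],[0,0,0]],
    [[-0.116,0.019,0.004],[0,0,0]],
    [[-0.158,0.018,0.004],[0,0,0]],
    [[-0.2,0.009,0.004],[0,0,0]],
    [[-0.243,-0.005,0.004],[0,0,0]],
    [[-0.284,-0.028,0.004],[0,0,0]],
    [[-0.322,-0.057,0.004],[0,0,0]],
    [[-0.355,-0.094,0.004],[0,0,0]],
    [[-0.383,-0.136,0.004],[0,0,0]],
  ],
)

```text
clock: 5.45
tcp_pos: [0.6396, -0.1613, 0.0732]
orientation: [2.125, 2.313, 0.0]
contact_force: [1.1, 2.7, 0.5]
grip_width: -0.0
gripper_force: 1.2
```

```bash
python3 - <<'E'
from h import *
rows(arc(np.r_[3.0,3.14,3.2],2e-9-1))
E
```

```text
t 5.45 tip jig mm [138.  -68.   48.2] F [1.1 2.7 0.5] grip -0.0
turn share [ 0.  0. -0.]
[-0.007, -0.011, 0.001]
[-0.024, -0.057, 0.001]
[-0.029, -0.073, 0.001]
```

Emit:
apply_moves(
  rows=[
    [[-0.01,-0.02,0],[0,0,0]],
    [[-0.02,-0.04,0],[0,0,0]],
    [[-0.024,-0.06,0],[0,0,0]],
    [[-0.024,-0.07,0],[0,0,0]],
    [[-0.024,-0.078,0],[0,0,0]],
    [[-0.024,-0.078,0],[0,0,0]],
  ],
)

```text
clock: 6.2
tcp_pos: [0.6215, -0.1685, 0.0732]
orientation: [2.124, 2.313, 0.0]
contact_force: [3.3, -0.9, 0.1]
grip_width: -0.0003
gripper_force: 1.5
```

```bash
python3 - <<'E'
from h import *
state()
f=grab_frame('scene')['frame'][:,:,::-1][180:300,260:420]
cv2.imwrite('pics/c2.png',cv2.resize(f,None,fx=4,fy=4,interpolation=cv2.INTER_CUBIC))
E
```

```text
t 6.2 tip jig mm [119.4 -73.7  48.2] F [ 3.3 -0.9  0.1] grip -0.0003
```

View pics/c2.png

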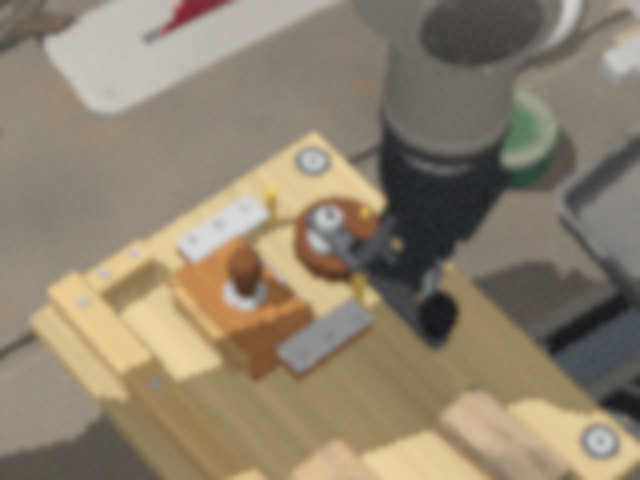

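The lever is nearly over: its knob is at crop (437,315) and the bar is close to the near pin. I'll push on until the force rises.

Emit:
apply_moves(
  rows=[
    [[0,-0.012,0],[0,0,0]],
    [[0,-0.024,0],[0,0,0]],
    [[0,-0.024,0],[0,0,0]],
  ],
)

```text
clock: 6.62
tcp_pos: [0.6202, -0.1682, 0.0745]
orientation: [2.117, 2.309, 0.009]
contact_force: [13.3, -0.4, -3.7]
grip_width: -0.0
gripper_force: 5.7
```

```bash
python3 - <<'E'
from h import *
rows([[130,-74,48],[130,-74,115],[90,-60,115],[40,-30,115],[-6,0,115],[-6,0,58]])
E
```

```text
t 6.62 tip jig mm [118.3 -73.3  49.5] F [13.3 -0.4 -3.7] grip -0.0
turn share [0.003 0.001 0.   ]
[-0.003, 0.048, 0.007]
[-0.004, 0.05, -0.261]
[0.052, -0.11, -0.263]
[0.173, -0.309, -0.266]
[0.293, -0.493, -0.268]
[0.294, -0.496, -0.04]
```

Emit:
apply_moves(
  rows=[
    [[0,0.07,0],[0,0,0]],
    [[0,0.07,-0.13],[0,0,0]],
    [[0,0.07,-0.265],[0,0,0]],
    [[0.05,-0.1,-0.265],[0,0,0]],
    [[0.17,-0.29,-0.265],[0,0,0]],
    [[0.29,-0.475,-0.265],[0,0,0]],
    [[0.295,-0.48,-0.265],[0,0,0]],
    [[0.295,-0.48,-0.15],[0,0,0]],
    [[0.295,-0.48,-0.04],[0,0,0]],
    [[0.295,-0.48,-0.04],[0,0,0]],
  ],
)

```text
clock: 7.88
tcp_pos: [0.488, -0.1056, 0.0816]
orientation: [-2.123, -2.311, 0.005]
contact_force: [-0.2, 0.1, -0.5]
grip_width: 0.0002
gripper_force: 0.0
```

```bash
python3 - <<'E'
from h import *
rows([[5,0,57],[26,0,57]])
f=grab_frame('scene')['frame'][:,:,::-1][180:300,260:420]
cv2.imwrite('pics/c3.png',cv2.resize(f,None,fx=4,fy=4,interpolation=cv2.INTER_CUBIC))
E
```

```text
t 7.88 tip jig mm [-8.4  0.4 56.6] F [-0.2  0.1 -0.5] grip 0.0002
turn share [-0.001 -0.    -0.   ]
[-0.001, 0.053, -0.002]
[-0.001, 0.137, -0.002]
```

View pics/c3.png

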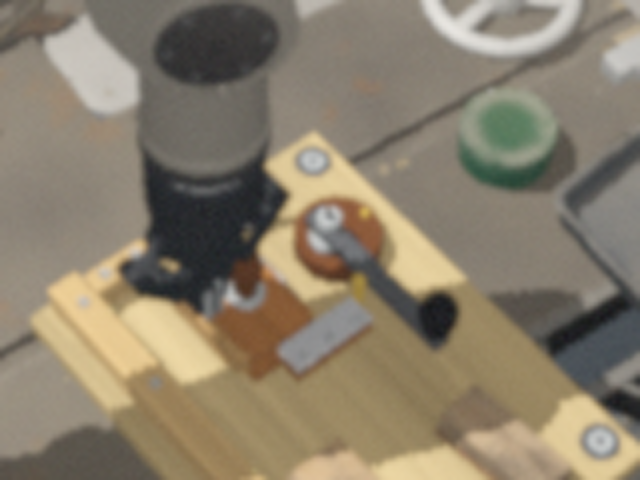

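The lever rests at its open stop (knob at (437,315)), and the fingertips stand before the jaw knob (245,275). Now I push the jaw.

Emit:
apply_moves(
  rows=[
    [[0,0.03,0],[0,0,0]],
    [[0,0.05,0],[0,0,0]],
    [[0,0.07,0],[0,0,0]],
    [[0,0.09,0],[0,0,0]],
    [[0,0.105,0],[0,0,0]],
    [[0,0.12,0],[0,0,0]],
    [[0,0.13,0],[0,0,0]],
    [[0,0.13,0],[0,0,0]],
  ],
)

```text
clock: 8.93
tcp_pos: [0.5196, -0.1027, 0.0826]
orientation: [-2.123, -2.311, 0.004]
contact_force: [-7.9, -0.9, 5.4]
grip_width: 0.0003
gripper_force: 4.0
```

Emit:
apply_moves(
  rows=[
    [[0,0.012,0],[0,0,0]],
    [[0,0.02,0],[0,0,0]],
    [[0,0.02,0],[0,0,0]],
  ],
)

```text
clock: 9.3
tcp_pos: [0.5201, -0.1026, 0.0822]
orientation: [-2.12, -2.304, 0.011]
contact_force: [-19.6, -0.5, 17.6]
grip_width: 0.0
gripper_force: 10.4
```

```bash
python3 - <<'E'
from h import *
rows([[10,0,58],[10,0,120]])
E
```

```text
t 9.3 tip jig mm [23.6  0.7 57.2] F [-19.6  -0.5  17.6] grip 0.0
turn share [-0.004 -0.001 -0.001]
[-0.003, -0.056, -0.003]
[-0.002, -0.059, -0.251]
```

Emit:
apply_moves(
  rows=[
    [[0,-0.1,0],[0,0,0]],
    [[0,-0.1,-0.12],[0,0,0]],
    [[0,-0.1,-0.25],[0,0,0]],
    [[-0.2,-0.13,-0.25],[0,0,0]],
    [[-0.4,-0.16,-0.25],[0,0,0]],
    [[-0.6,-0.18,-0.25],[0,0,0]],
    [[-0.8,-0.19,-0.25],[0,0,0]],
    [[-1,-0.2,-0.25],[0,0,0]],
    [[-1,-0.2,-0.25],[0,0,0]],
  ],
)

```text
clock: 10.42
tcp_pos: [0.4975, -0.3605, 0.146]
orientation: [2.129, 2.305, -0.003]
contact_force: [-0.5, -0.2, -0.8]
grip_width: -0.0001
gripper_force: 0.0
```

```bash
python3 - <<'E'
from h import *
rows([[-22,-268,110],[-22,-268,26]])
f=grab_frame('top')['frame'][:,:,::-1][155:275,325:485]
cv2.imwrite('pics/c4.png',cv2.resize(f,None,fx=5,fy=5,interpolation=cv2.INTER_CUBIC))
E
```

```text
t 10.43 tip jig mm [ -20.5 -254.5  121. ] F [-0.5 -0.2 -0.8] grip -0.0001
turn share [ 0.     0.001 -0.002]
[-0.054, -0.006, 0.044]
[-0.053, -0.006, 0.38]
```

View pics/c4.png

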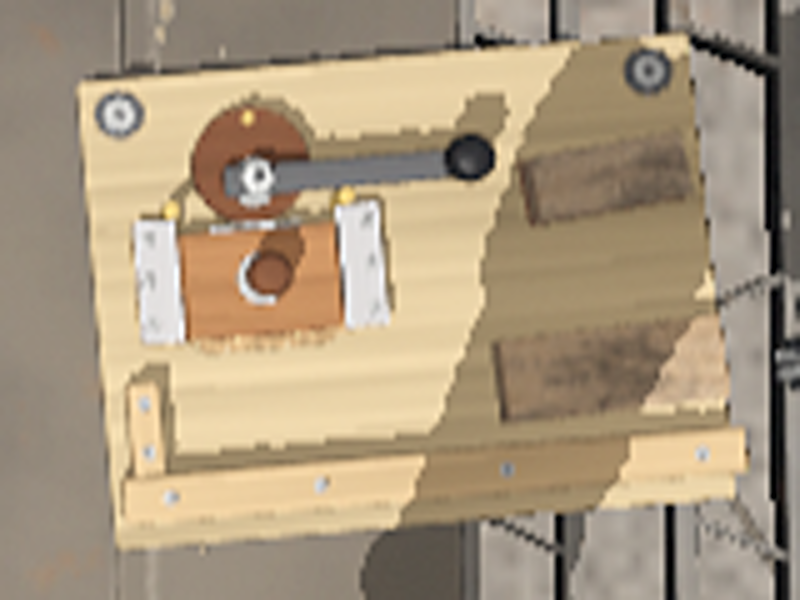

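The lever is fully over (knob at (470,157)). The jaw knob has moved from row 313 to row 272, about 21 mm, so the jaw rests against the cam. The block is untouched, so I'll descend behind its end and push.

Emit:
apply_moves(
  rows=[
    [[-0.05,0,0.1],[0,0,0]],
    [[-0.055,0,0.25],[0,0,0]],
    [[-0.055,0,0.38],[0,0,0]],
    [[-0.055,0,0.38],[0,0,0]],
    [[-0.02,0,0.38],[0,0,0]],
    [[0.02,0,0.38],[0,0,0]],
    [[0.06,0,0.38],[0,0,0]],
    [[0.1,-0.005,0.38],[0,0,0]],
    [[0.15,-0.01,0.38],[0,0,0]],
    [[0.2,-0.015,0.38],[0,0,0]],
  ],
)

```text
clock: 11.72
tcp_pos: [0.4898, -0.3051, 0.0506]
orientation: [-2.125, -2.314, -0.0]
contact_force: [0.7, -0.9, 0.8]
grip_width: 0.0002
gripper_force: 0.4
```

```bash
python3 - <<'E'
from h import *
rows([[-25,-100,26],[-26,-72,26]])
f=grab_frame('top')['frame'][:,:,::-1][155:275,325:485]
cv2.imwrite('pics/c5.png',cv2.resize(f,None,fx=5,fy=5,interpolation=cv2.INTER_CUBIC))
E
```

```text
t 11.72 tip jig mm [ -23.5 -198.5   25.6] F [ 0.7 -0.9  0.8] grip 0.0002
turn share [ 0. -0. -0.]
[0.394, -0.006, -0.002]
[0.506, -0.01, -0.002]
```

View pics/c5.png

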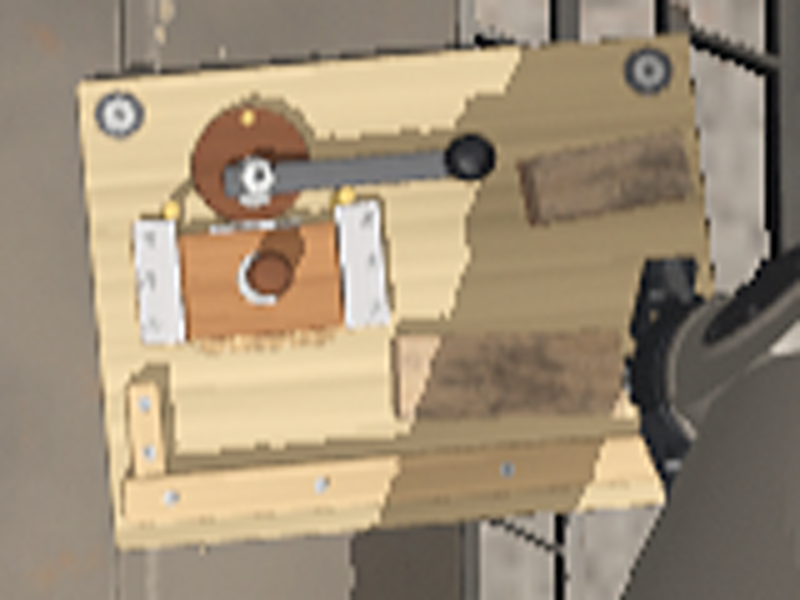

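The block's front end is now at (393,338)–(400,418), turned slightly towards the jaw. I'll check the numbers and shift the push point.

```bash
python3 - <<'E'
from h import *
k=lambda u,v,z: (w2j(ray(crop([u],[v]),z),J)*1e3).round(1)
print(k(393,338,.043),k(400,418,.043),k(625,331,.043),k(613,415,.043),k(340,328,.042),k(190,340,.042))
E
```

```text
[[  9.8 -66.2  43. ]] [[-33.  -66.1  43. ]] [[   3.8 -190.8   43. ]] [[ -40.4 -179.9   43. ]] [[ 17.4 -38.5  42. ]] [[17.4 42.4 42. ]]
```

Emit:
apply_moves(
  rows=[
    [[-0.04,0,0],[0,0,0]],
    [[-0.05,0.03,0],[0,0,0]],
    [[-0.04,0.06,0],[0,0,0]],
    [[0,0.06,0],[0,0,0]],
    [[0.03,0.06,0],[0,0,0]],
    [[0.06,0.06,0],[0,0,0]],
    [[0.09,0.06,0],[0,0,0]],
    [[0.11,0.06,0],[0,0,0]],
  ],
)

```text
clock: 12.78
tcp_pos: [0.5026, -0.2767, 0.0506]
orientation: [-2.125, -2.314, -0.0]
contact_force: [0.1, -0.1, -0.5]
grip_width: -0.0003
gripper_force: 0.1
```

```bash
python3 - <<'E'
from h import *
rows([[-26,-72,26]])
f=grab_frame('top')['frame'][:,:,::-1][155:275,325:485]
cv2.imwrite('pics/c6.png',cv2.resize(f,None,fx=5,fy=5,interpolation=cv2.INTER_CUBIC))
E
```

```text
t 12.78 tip jig mm [  -8.4 -171.3   25.6] F [ 0.1 -0.1 -0.5] grip -0.0003
turn share [ 0. -0.  0.]
[0.397, -0.07, -0.002]
```

View pics/c6.png

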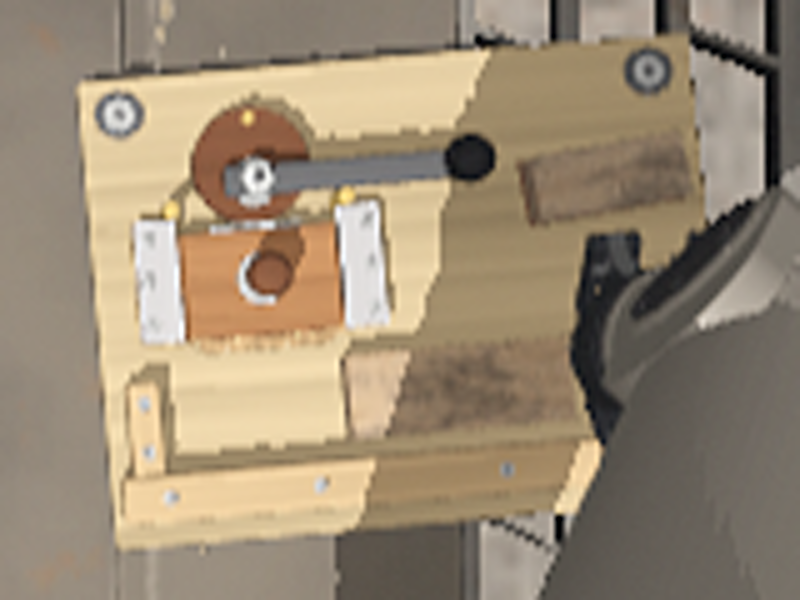

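The block has turned back in line, with its front end at (345,357)–(350,437), clear of the facing. I'll keep pushing with the contact slightly on the +x side so it hugs the fence.

Emit:
apply_moves(
  rows=[
    [[0.04,-0.01,0],[0,0,0]],
    [[0.08,-0.02,0],[0,0,0]],
    [[0.12,-0.03,0],[0,0,0]],
    [[0.16,-0.03,0],[0,0,0]],
    [[0.2,-0.03,0],[0,0,0]],
    [[0.24,-0.035,0],[0,0,0]],
    [[0.28,-0.035,0],[0,0,0]],
    [[0.31,-0.04,0],[0,0,0]],
    [[0.34,-0.04,0],[0,0,0]],
  ],
)

```text
clock: 13.95
tcp_pos: [0.4853, -0.1931, 0.0505]
orientation: [-2.125, -2.314, 0.0]
contact_force: [0.2, -0.6, 0.4]
grip_width: -0.0002
gripper_force: 0.3
```

```bash
python3 - <<'E'
from h import *
rows([[-20,-72,26]])
E
```

```text
t 13.95 tip jig mm [-18.5 -86.5  25.5] F [ 0.2 -0.6  0.4] grip -0.0002
turn share [-0. -0. -0.]
[0.058, -0.006, -0.002]
```

Emit:
apply_moves(
  rows=[
    [[0.02,0,0],[0,0,0]],
    [[0.04,0,0],[0,0,0]],
    [[0.055,0,0],[0,0,0]],
    [[0.07,0,0],[0,0,0]],
    [[0.07,0,0],[0,0,0]],
  ],
)

```text
clock: 14.58
tcp_pos: [0.484, -0.1771, 0.0507]
orientation: [2.125, 2.312, -0.001]
contact_force: [0.3, -3.8, -0.1]
grip_width: 0.0003
gripper_force: 2.0
```

Emit:
apply_moves(
  rows=[
    [[0.01,0,0],[0,0,0]],
    [[0.015,0,0],[0,0,0]],
    [[0.015,0,0],[0,0,0]],
  ],
)

```text
clock: 14.95
tcp_pos: [0.4842, -0.1769, 0.0513]
orientation: [2.125, 2.305, -0.003]
contact_force: [1.0, -13.8, -0.4]
grip_width: 0.0001
gripper_force: 6.4
```

```bash
python3 - <<'E'
from h import *
rows([[-20,-90,26],[-20,-90,120],[70,-78,120],[70,-78,48]])
f=grab_frame('top')['frame'][:,:,::-1][155:275,325:485]
g=grab_frame('scene')['frame'][:,:,::-1][220:300,270:400]
a=cv2.resize(f,(760,570)); b=cv2.resize(g,(390,240),interpolation=cv2.INTER_CUBIC)
a[:240,-390:]=b
cv2.imwrite('pics/c7.png',a)
E
```

```text
t 14.95 tip jig mm [-18.1 -70.4  26.3] F [  1.  -13.8  -0.4] grip 0.0001
turn share [ 0.001  0.002 -0.001]
[-0.079, -0.007, 0.001]
[-0.081, -0.006, -0.375]
[-0.032, 0.354, -0.374]
[-0.03, 0.353, -0.086]
```

View pics/c7.png

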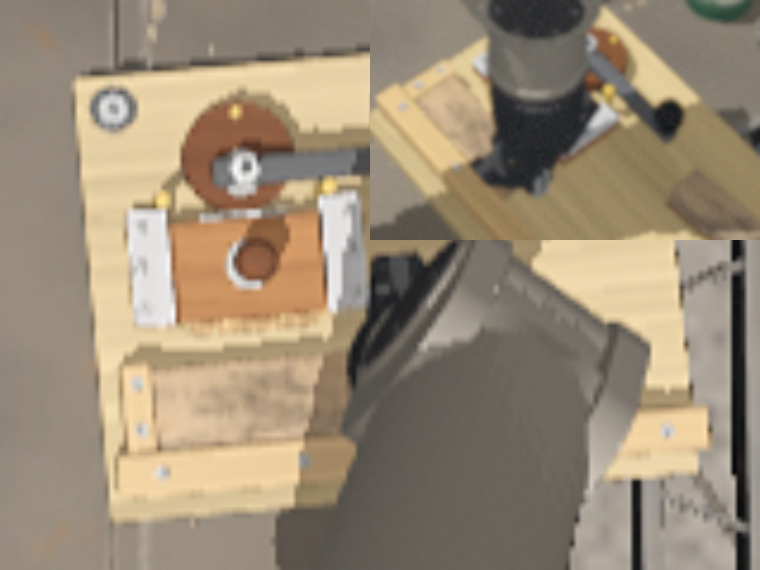

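The block lies along the fence with its end at the end stop (155,400 in the picture). Next I lift off and go to the robot side of the lever.

Emit:
apply_moves(
  rows=[
    [[-0.09,0,0],[0,0,0]],
    [[-0.09,0,-0.15],[0,0,0]],
    [[-0.09,0,-0.375],[0,0,0]],
    [[-0.09,0.1,-0.375],[0,0,0]],
    [[-0.06,0.25,-0.375],[0,0,0]],
    [[-0.045,0.35,-0.375],[0,0,0]],
    [[-0.045,0.35,-0.375],[0,0,0]],
    [[-0.045,0.35,-0.2],[0,0,0]],
    [[-0.045,0.35,-0.09],[0,0,0]],
    [[-0.045,0.35,-0.09],[0,0,0]],
  ],
)

```text
clock: 16.3
tcp_pos: [0.5689, -0.1758, 0.0711]
orientation: [-2.123, -2.309, 0.004]
contact_force: [-0.1, -0.3, 0.3]
grip_width: 0.0
gripper_force: 0.0
```

```bash
python3 - <<'E'
from h import *
rows(arc(np.r_[3.1,2.95,2.8,2.65,2.5,2.35,2.2,2.05,1.9,1.75],1))
E
```

```text
t 16.3 tip jig mm [ 66.2 -76.4  46.1] F [-0.1 -0.3  0.3] grip 0.0
turn share [-0.002 -0.001 -0.   ]
[0.006, 0.051, -0.008]
[-0.004, 0.092, -0.008]
[-0.008, 0.134, -0.008]
[-0.006, 0.179, -0.008]
[0.004, 0.225, -0.009]
[0.021, 0.269, -0.009]
[0.047, 0.312, -0.009]
[0.079, 0.35, -0.009]
[0.119, 0.383, -0.009]
[0.165, 0.41, -0.009]
```

Emit:
apply_moves(
  rows=[
    [[0.006,0.051,-0.008],[0,0,0]],
    [[-0.004,0.092,-0.008],[0,0,0]],
    [[-0.008,0.134,-0.008],[0,0,0]],
    [[-0.006,0.179,-0.008],[0,0,0]],
    [[0.004,0.225,-0.008],[0,0,0]],
    [[0.021,0.269,-0.008],[0,0,0]],
    [[0.047,0.312,-0.008],[0,0,0]],
    [[0.079,0.35,-0.008],[0,0,0]],
    [[0.119,0.383,-0.008],[0,0,0]],
    [[0.165,0.41,-0.008],[0,0,0]],
  ],
)

```text
clock: 17.55
tcp_pos: [0.6705, -0.1267, 0.075]
orientation: [2.126, 2.313, -0.002]
contact_force: [-4.4, -3.2, 0.5]
grip_width: -0.0
gripper_force: 2.5
```

```bash
python3 - <<'E'
from h import *
rows(arc(np.r_[1.6,1.45,1.3,1.15,1,.85,.7,.55,.4,.25],1))
E
```

```text
t 17.55 tip jig mm [171.7 -36.2  50. ] F [-4.4 -3.2  0.5] grip -0.0
turn share [-0.  0. -0.]
[0.054, 0.006, 0.008]
[0.094, 0.017, 0.008]
[0.133, 0.023, 0.008]
[0.174, 0.024, 0.008]
[0.217, 0.018, 0.008]
[0.259, 0.006, 0.008]
[0.301, -0.013, 0.008]
[0.34, -0.04, 0.008]
[0.376, -0.074, 0.008]
[0.406, -0.114, 0.008]
```

Emit:
apply_moves(
  rows=[
    [[0.054,0.006,0.006],[0,0,0]],
    [[0.094,0.015,0.006],[0,0,0]],
    [[0.133,0.02,0.006],[0,0,0]],
    [[0.174,0.02,0.006],[0,0,0]],
    [[0.217,0.015,0.006],[0,0,0]],
    [[0.259,0.004,0.006],[0,0,0]],
    [[0.301,-0.015,0.006],[0,0,0]],
    [[0.34,-0.042,0.006],[0,0,0]],
    [[0.376,-0.076,0.006],[0,0,0]],
    [[0.406,-0.116,0.006],[0,0,0]],
  ],
)

```text
clock: 18.8
tcp_pos: [0.6336, -0.0273, 0.0742]
orientation: [2.123, 2.312, 0.003]
contact_force: [4.7, -4.9, 1.2]
grip_width: -0.0003
gripper_force: 2.6
```

```bash
python3 - <<'E'
from h import *
rows([[130,74,48],[122,75,48],[117,75,48]])
E
```

```text
t 18.8 tip jig mm [143.4  66.   49.2] F [ 4.7 -4.9  1.2] grip -0.0003
turn share [ 0.001  0.    -0.   ]
[0.032, -0.053, 0.005]
[0.036, -0.085, 0.005]
[0.036, -0.105, 0.004]
```

Emit:
apply_moves(
  rows=[
    [[0.02,-0.025,0],[0,0,0]],
    [[0.03,-0.05,0],[0,0,0]],
    [[0.034,-0.075,0],[0,0,0]],
    [[0.034,-0.095,0],[0,0,0]],
    [[0.034,-0.11,0],[0,0,0]],
    [[0.034,-0.11,0],[0,0,0]],
  ],
)

```text
clock: 19.55
tcp_pos: [0.6071, -0.0193, 0.0746]
orientation: [2.121, 2.313, 0.008]
contact_force: [7.0, -0.4, 0.3]
grip_width: -0.0003
gripper_force: 3.0
```

```bash
python3 - <<'E'
from h import *
rows([[118,75,48]])
E
```

```text
t 19.55 tip jig mm [117.9  76.3  49.6] F [ 7.  -0.4  0.3] grip -0.0003
turn share [ 0.002 -0.     0.   ]
[-0.005, 0.001, 0.006]
```

At x 118 the lever should be on its stop. One more small press, then I retreat.

Emit:
apply_moves(
  rows=[
    [[0,-0.01,0],[0,0,0]],
    [[0,-0.02,0],[0,0,0]],
    [[0,-0.02,0],[0,0,0]],
  ],
)

```text
clock: 19.92
tcp_pos: [0.603, -0.0195, 0.0755]
orientation: [2.121, 2.313, 0.011]
contact_force: [5.4, 0.9, 6.6]
grip_width: 0.0002
gripper_force: 3.4
```

Emit:
apply_moves(
  rows=[
    [[0,0.05,0],[0,0,0]],
    [[0,0.08,0],[0,0,0]],
    [[0,0.08,-0.2],[0,0,0]],
    [[0,0.08,-0.45],[0,0,0]],
    [[0.25,0.08,-0.7],[0,0,0]],
    [[0.5,0.0,-0.8],[0,0,0]],
    [[0.75,0.0,-0.8],[0,0,0]],
    [[0.9,0.0,-0.8],[0,0,0]],
    [[0.9,0.0,-0.8],[0,0,0]],
  ],
)

```text
clock: 21.05
tcp_pos: [0.5775, 0.2113, 0.2729]
orientation: [-2.108, -2.323, -0.002]
contact_force: [-0.1, 0.1, -0.8]
grip_width: -0.0
gripper_force: 0.0
```

```bash
python3 - <<'E'
from h import *
state()
f=grab_frame('top')['frame'][:,:,::-1][155:275,325:485]
# numeric check without another view: dark knob and block-left edge
c=cv2.resize(f,None,fx=5,fy=5,interpolation=cv2.INTER_CUBIC); cv2.imwrite('pics/c8.png',c)
k=lambda u,v,z: (w2j(ray([[u+325,v+155]],z),J)*1e3).round(1)[0]
m=(f.max(2)<45).astype(np.uint8); n,l,s,ce=cv2.connectedComponentsWithStats(m)
for i in range(1,n):
    if s[i,4]>15: print('dark',s[i],k(*ce[i],.093))
J0=cv2.imread('pics/topc.png')
# jaw knob via template match against c4 frame (jaw +20)
t=cv2.imread('pics/c4.png')[240:305,235:305]; r=cv2.matchTemplate(c,t,cv2.TM_CCOEFF_NORMED); _,v,_,p=cv2.minMaxLoc(r)
print('knob match',v,p,'was (235,240)')
# block strip: row profile along the jig x at y=-20
P=proj(j2w([[x/1e3,-45/1e3,.043] for x in range(-60,20,3)],J))-[325,155]
print([(x,f[int(round(b)),int(round(a))].tolist()) for x,(a,b) in zip(range(-60,20,3),P)])
E
```

```text
t 21.05 tip jig mm [107.7 308.7 247.9] F [-0.1  0.1 -0.8] grip -0.0
dark [153   0   3  11  23] [ 154.5 -268.9   93. ]
dark [138   8  18  47 140] [  94.4 -259.3   93. ]
dark [ 6 26 10  9 28] [120.3 108.4  93. ]
dark [154  58   3  52 135] [ -47.  -251.3   93. ]
dark [133 101   2  19  38] [-110.8 -189.3   93. ]
dark [111 111   2   9  17] [-119.5 -131.8   93. ]
knob match 0.8231646418571472 (238, 278) was (235,240)
[(-60, [157, 205, 234]), (-57, [139, 185, 214]), (-54, [94, 128, 153]), (-51, [90, 117, 140]), (-48, [102, 126, 148]), (-45, [97, 122, 144]), (-42, [90, 116, 140]), (-39, [95, 121, 144]), (-36, [100, 126, 151]), (-33, [97, 125, 151]), (-30, [94, 121, 147]), (-27, [92, 118, 143]), (-24, [97, 124, 146]), (-21, [94, 119, 142]), (-18, [91, 117, 143]), (-15, [93, 119, 144]), (-12, [92, 119, 145]), (-9, [91, 117, 141]), (-6, [102, 134, 154]), (-3, [103, 138, 162]), (0, [56, 86, 130]), (3, [64, 96, 144]), (6, [59, 91, 136]), (9, [60, 90, 134]), (12, [57, 86, 129]), (15, [51, 83, 127]), (18, [130, 135, 149])]
```

```bash
python3 - <<'E'
from h import *
k=lambda u,v,z: (w2j(ray([[u+325,v+155]],z),J)*1e3).round(1)[0]
for n in('topc','c4','c8'):
    f=cv2.imread(f'pics/{n}.png'); f=f[2::5,2::5]
    m=(f.max(2)<60).astype(np.uint8); nn,l,s,ce=cv2.connectedComponentsWithStats(m)
    print(n,[(s[i].tolist(),k(*ce[i],.093)) for i in range(1,nn) if 15<s[i,4]<110 and s[i,0]<110])
# grey bar direction: bar pixels (low saturation, mid-value) around pivot in c8
    b=f.astype(int); g=((b.max(2)-b.min(2)<22)&(b.max(2)<135)&(b.max(2)>60)).astype(np.uint8); g[:15]=0; g[45:]=0; g[:,:14 if n!='c4' else 50]=0; g[:,48 if n!='c4' else 90:]=0
    ys,xs=np.nonzero(g); 
    if len(xs)>10:
        vx,vy,x0,y0=cv2.fitLine(np.c_[xs,ys].astype(np.float32),cv2.DIST_HUBER,0,.01,.01).ravel()
        A=k(x0-10*vx,y0-10*vy,.057);B=k(x0+10*vx,y0+10*vy,.057); d=(A-B)*np.sign(A[1]-B[1]); print(len(xs),'bar angle from +y',np.arctan2(d[0],d[1]), k(x0,y0,.057))
E
```

```text
topc [([6, 23, 10, 9, 54], array([128. , 106.1,  93. ]))]
257 bar angle from +y 0.3923401442155159 [116.2  53.3  57. ]
c4 [([89, 27, 10, 9, 55], array([  99.7, -106.8,   93. ]))]
202 bar angle from +y 0.005617918424955576 [100.2 -52.1  57. ]
c8 [([6, 26, 10, 9, 53], array([119.6, 107.7,  93. ]))]
252 bar angle from +y 0.33596760592613095 [111.3  52.9  57. ]
```

The lever knob measures (120,108) mm in the jig frame, so the cam is at about 0.18 rad. That is inside the limit but not on the stop, so I'll press again.

```bash
python3 - <<'E'
from h import *
rows([[148,78,248],[148,78,120],[148,78,47],[116,78,47]])
E
```

```text
t 21.1 tip jig mm [108.2 305.  247.9] F [-0.5 -0.1  0.4] grip 0.0003
turn share [-0.001 -0.001  0.003]
[-0.909, 0.152, -0.003]
[-0.91, 0.153, 0.509]
[-0.911, 0.154, 0.801]
[-0.91, 0.026, 0.801]
```

Emit:
apply_moves(
  rows=[
    [[-0.25,0.15,0],[0,0,0]],
    [[-0.5,0.15,0],[0,0,0]],
    [[-0.75,0.15,0],[0,0,0]],
    [[-0.91,0.15,0.1],[0,0,0]],
    [[-0.91,0.15,0.35],[0,0,0]],
    [[-0.91,0.15,0.6],[0,0,0]],
    [[-0.91,0.15,0.8],[0,0,0]],
    [[-0.91,0.15,0.8],[0,0,0]],
    [[-0.91,0.15,0.8],[0,0,0]],
  ],
)

```text
clock: 22.22
tcp_pos: [0.6382, -0.022, 0.0754]
orientation: [2.125, 2.311, 0.002]
contact_force: [1.1, 0.2, 1.0]
grip_width: 0.0001
gripper_force: 0.0
```

Emit:
apply_moves(
  rows=[
    [[0,-0.03,0],[0,0,0]],
    [[0,-0.05,0],[0,0,0]],
    [[0,-0.07,0],[0,0,0]],
  ],
)

```text
clock: 22.6
tcp_pos: [0.6205, -0.0226, 0.0748]
orientation: [2.124, 2.313, 0.003]
contact_force: [2.3, -0.5, 7.8]
grip_width: 0.0
gripper_force: 4.5
```

```bash
python3 - <<'E'
from h import *
state()
E
```

```text
t 22.6 tip jig mm [130.8  71.8  49.8] F [ 2.3 -0.5  7.8] grip 0.0
```

Emit:
apply_moves(
  rows=[
    [[0,0.04,0],[0,0,0]],
    [[0.01,0.04,0.04],[0,0,0]],
    [[0.01,0.04,0.04],[0,0,0]],
    [[0.01,0.01,0.04],[0,0,0]],
    [[0.01,-0.01,0.04],[0,0,0]],
    [[0.01,-0.03,0.04],[0,0,0]],
  ],
)

```text
clock: 23.35
tcp_pos: [0.6135, -0.0189, 0.0637]
orientation: [2.123, 2.314, 0.005]
contact_force: [4.8, 3.5, -2.3]
grip_width: 0.0002
gripper_force: 2.8
```

```bash
python3 - <<'E'
from h import *
state()
E
```

```text
t 23.35 tip jig mm [124.1  76.2  38.7] F [ 4.8  3.5 -2.3] grip 0.0002
```

Emit:
apply_moves(
  rows=[
    [[0,-0.012,0],[0,0,0]],
    [[0,-0.024,0],[0,0,0]],
    [[0,-0.036,0],[0,0,0]],
    [[0,-0.036,0],[0,0,0]],
  ],
)

```text
clock: 23.85
tcp_pos: [0.6088, -0.0189, 0.0643]
orientation: [2.117, 2.311, 0.014]
contact_force: [17.8, 4.0, -11.5]
grip_width: 0.0001
gripper_force: 8.4
```

```bash
python3 - <<'E'
from h import *
state()
E
```

```text
t 23.85 tip jig mm [119.7  76.6  39.3] F [ 17.8   4.  -11.5] grip 0.0001
```

Now it is solidly on the stop, with the force up to 18 N. I'll retreat and verify.

Emit:
apply_moves(
  rows=[
    [[0,0.06,0],[0,0,0]],
    [[0,0.12,0],[0,0,0]],
    [[0,0.14,-0.15],[0,0,0]],
    [[0,0.14,-0.4],[0,0,0]],
    [[0.1,0.1,-0.65],[0,0,0]],
    [[0.35,0.05,-0.8],[0,0,0]],
    [[0.6,0.0,-0.8],[0,0,0]],
    [[0.85,0.0,-0.8],[0,0,0]],
    [[0.85,0.0,-0.8],[0,0,0]],
    [[0.85,0.0,-0.8],[0,0,0]],
  ],
)

```text
clock: 25.1
tcp_pos: [0.5849, 0.1908, 0.2631]
orientation: [-2.123, -2.316, 0.002]
contact_force: [0.1, -1.2, 0.1]
grip_width: -0.0003
gripper_force: 0.0
```

```bash
python3 - <<'E'
from h import *
state()
k=lambda u,v,z: (w2j(ray([[u+325,v+155]],z),J)*1e3).round(1)[0]
f=grab_frame('top')['frame'][:,:,::-1][155:275,325:485].copy()
m=(f.max(2)<60).astype(np.uint8); nn,l,s,ce=cv2.connectedComponentsWithStats(m)
print([(s[i].tolist(),k(*ce[i],.093)) for i in range(1,nn) if 15<s[i,4]<110 and s[i,0]<110])
c=cv2.resize(f,None,fx=5,fy=5,interpolation=cv2.INTER_CUBIC); cv2.imwrite('pics/c9.png',c)
t=cv2.imread('pics/c4.png')[240:305,235:305]; r=cv2.matchTemplate(c,t,cv2.TM_CCOEFF_NORMED); _,v,_,p=cv2.minMaxLoc(r); print('jaw knob',v,p)
# block extents: brightness along y at x=-30 and along x at y=-45,45
def prof(pts): P=proj(j2w(np.array(pts)/1e3,J))-[325,155]; return cv2.remap(f,P[:,0].astype(np.float32).reshape(1,-1),P[:,1].astype(np.float32).reshape(1,-1),cv2.INTER_LINEAR)[0].sum(1).tolist()
print('end-',list(zip(range(-72,-48,2),prof([[-30,y,43] for y in range(-72,-48,2)]))))
print('end+',list(zip(range(52,68,2),prof([[-30,y,43] for y in range(52,68,2)]))))
E
```

```text
t 25.1 tip jig mm [113.4 287.5 238.1] F [ 0.1 -1.2  0.1] grip -0.0003
[([6, 34, 10, 9, 51], array([ 99.3, 109.5,  93. ]))]
jaw knob 0.820151686668396 (238, 278)
end- [(-72, 633), (-70, 633), (-68, 639), (-66, 588), (-64, 500), (-62, 417), (-60, 417), (-58, 482), (-56, 542), (-54, 540), (-52, 526), (-50, 525)]
end+ [(52, 377), (54, 378), (56, 371), (58, 372), (60, 358), (62, 358), (64, 424), (66, 424)]
```

```bash
python3 -c "
from bench import job
print(job.hand_in())"
```

```text
the job is handed in; nothing more can be done
None
```

I handed the job in at about 25 s of the 72 s allowed: the last measurements put the lever back on its first stop and the block flat along the fence against the end stop. The clamping force was not measured, and no verdict came back.

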